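# Set the burr gap of the seed mill and lock it

## Robot

A 7-joint arm with a two-finger parallel gripper is mounted at the origin on the work surface; the furniture and walls round the work are solid. World frame = base frame: x ahead of the robot, y to its left, z up, the work surface at z = 0. Lengths are in m, angles in rad, forces in N, time in s.
With the tool pointing down it reaches from about 0.4 to 0.925 m from the base axis. Payload 5.6 kg.
Tool frame: the origin (TCP) lies midway between the tips of the shut fingers; the grasp point (between the pads) lies 19 mm behind it; z points along the fingers, y is the line along which they close (so a half turn about z gives the same grasp; the last joint's range is limited). The gripper opens to 85 mm and grips with 20 to 120 N. Pads are 22 mm wide; open, the fingers measure 114 mm over their backs; the gripper's body (76 mm by 85 mm) begins 54 mm behind the grasp point. The pads swing forward as they close: fully open they stand 13 mm farther back than shut.
Start: joints at [-1.258, 0.468, -0.012, 1.603, 0.006, 1.071, -0.056], TCP at [0.226, 0.609, 0.231] pointing down, gripper open.
Joint ranges: [-2.53, 2.53], [-0.31, 2.02], [-1.57, 1.55], [0.28, 2.44], [-1.29, 4.43], [0.15, 1.84], [-2.92, 2.92]. Speed limits (rad/s): [2.57, 2.57, 3.14, 3.14, 3.14, 3.14, 3.14].

## Interface

Orientations are given as a unit quaternion [x, y, z, w].
In Python, from cell import manip gives the robot as it stands. The module is installed in compiled form; this text tells all that it offers.
- The arm moves only by the tool servo_tool, never from a script. Its argument "increments" is a list of rows, each an object of numbers: "rx", "ry", "rz": the turn, a rotation vector about the tool's x, y, z in rad; "tx", "ty", "tz": the shift along the tool's x, y, z in m; "claw": the closure in counts, from 0 (fully open) to 255 (shut). In form: [{"rx": .., "ry": .., "rz": .., "tx": .., "ty": .., "tz": .., "claw": ..}, ...]. A call has 1 to 8 rows; each row is the pose to reach, as a shift and turn from the pose commanded when the call began, along the tool's axes at that moment; what a row does not reach only later rows make up. A row lasts 1/10 s, in which the tool goes at most 50 mm and 8.59 degrees, less where a joint would pass 70% of its speed; a pose out of reach is approached as far as the arm can. A call with a gripper value outside its range is refused whole. The fingers move at their own pace and stop on an object; the grip force is fixed at half the most. Time passes only in rows, so rows that repeat a pose let the fingers close. It gives the time, the measured TCP pose, the force, the opening and the grip force at its end, in the units of the state.
- manip.state(): the state, without advancing time (a new reading comes with each control period).
- manip.read_camera(name): name is "scene" or "top" or "wrist"; returns a dict with "color" (420x560x3 uint8, red, green, blue), "depth" (420x560 float32, m along the optical axis (not along the pixel's ray), 0 where there is no reading), "camera_matrix" (3x3 intrinsics, pixels), "rvec" (rotation vector, rad) and "tvec" (3), from world to camera coordinates, as OpenCV has them; the wrist camera has in their place "hand_eye" (4x4, takes a point from camera to tool coordinates, whose origin is the TCP and whose axes are the flange's). Camera axes: x right, y down, z forward; pixel columns grow to the right and rows downward; lengths in m; the calibration is good to about 2 mm. A picture is of the moment at which its call begins: read the wrist's pose just before it.
- manip.finish_job(): hands the job in; it is judged then, once.
The state is a dict: "time": time; "joint_pos": joint angles; "qvel": joint speeds; "tau": joint torques, N m; "tool_pos": TCP position; "tool_rot": TCP orientation; "wrist_force": force on the tool from outside, world axes, zero at the start; "torque": the same for the moment, N m; "width": finger opening in m; "grip_force": force on a finger pad.
Only numpy, scipy, OpenCV 4.12 (cv2) and the standard library are available. Lean on these libraries where they do the work, as an engineer would, in place of code of your own. Each camera call takes 0.05 s, during which the arm holds its last target. There are 200 camera calls.

## Task

The bench mill on the table needs its grinding gap set for the next seed sample. Screw the winged thumbscrew on top of the mill in (clockwise from above) gently until you feel the burrs just touch, without forcing it, then back it off a quarter of a turn, and finally swing the lock lever over to its stop so that the setting holds. Leave the catch dish and the sample vial where they stand.

Things in the scene. Friction and masses are not known exactly. Their poses are not given: they have to be found in the camera images.
- thumbscrew_wings (a point): Centre of the winged steel thumbscrew on top of the mill, 159 mm above the table. One upright flat paddle, 10 mm thick (point y), 40 mm wide (point x), 30 mm tall (144 to 174 mm above the table), alike both ways round, on a 17 mm stem. Site z is the vertical screw axis; clockwise from above screws in. It starts 130 to 245 degrees out from where the burrs touch and stays where it is left.
- lock_post (a point): Centre of the upright black finger post at the end of the lock lever, on the mill's right side; 131 mm above the table, post 17 mm in diameter (waist 13), 29 mm tall (113 to 142 mm above the table). The lever turns level about a vertical pivot 60 mm from the post. Seen from above it swings counter-clockwise, the post moving from the mill's front towards its motor.
- lock_lever (a joint): Lock lever angle, rad: 0 = open (post towards the mill's front), grows as the post swings towards the motor; 1.05 = firm stop, locked: its cam then presses a brass shoe on the thumbscrew's drum, which then takes about 0.2 N m to turn. Friction 0.1 N m (about 2 N at the post), with the cam up to about 10 N near the stop; it stays where it is left. Starts between 0 and 0.15.
- mill: Grey and aluminium bench burr mill, fixed. Origin on the table under the screw axis; chute to its -x (front), motor to +x, lever to -y, hopper to +y. Lever pivot at x 0, y -52 mm, lever arm 112 to 119 mm high. Screw bridge 60 mm in diameter, 111 mm high. Hopper rim 82 mm in diameter, 138 mm high, centre at y +98 mm. Motor 88 mm in diameter, 110 mm high, x +72 to +162 mm.
- catch_dish: Round white dish with seeds, 93 mm in diameter, 14 mm tall, loose on the table under the chute in front of the mill, origin at the centre of its underside. To be left there.
- sample_vial: Small glass vial with a cap, 23 mm in diameter, 60 mm tall, standing loose on the table to the front left of the mill, origin at the centre of its underside. To be left there.
- screw_axis (a point): Point on the screw axis, 127 mm above the table, at the top of the thumbscrew's knurled drum (44 mm in diameter). Where round the circle the burrs touch differs every time and shows on nothing: it is felt. Unlocked, running friction is about 0.04 N m; from touching on, the torque grows by 2 N m per radian; over 0.7 N m the burrs are forced. It springs back to touching when let go.
- upper_burr_face (a point): Lower face of the upper grinding burr, hidden inside the chamber: 70 mm above the table when the burrs just touch, lifted 0.75 mm per turn of the thumbscrew (0.19 mm by a quarter turn). The reading's noise is far larger than the gap to be set.
- lower_burr_face (a point): Upper face of the lower burr, hidden inside the chamber on a spring washer: 70 mm above the table; pressing the burrs together sinks it by hundredths of a millimetre, far less than the reading's noise.
There are look-alikes about, which are no part of the job. What is shaped like the sample_vial but orange is not meant.

How it is judged:
On the way, in this order (a step that is already met when the one before it is completed fails the run):
1. the thumbscrew is screwed in until the burrs touch (z of upper_burr_face in the frame of mill below 0.070004 m), for 0.1 s.
2. the thumbscrew is backed off a quarter of a turn (burr gap 0.135 to 0.240 mm) (z of upper_burr_face in the frame of mill between 0.070135 and 0.07024 m), for 0.2 s.
3. the lock lever is at its stop (value of joint lock_lever above 0.97 rad), for 0.1 s.
At the end, for the whole second after the job is handed in: The upper burr stands 0.135 to 0.240 mm above touching (backed off a quarter of a turn, within 25 degrees), the lock lever is at its stop (above 0.97 rad), the vial stands upright and vial and dish are within 30 mm of where they stood (all of step 2 and value of joint lock_lever above 0.97 rad and distance of each of catch_dish, sample_vial from where it was at the start of the episode below 0.03 m and angle between sample_vial's own z axis and vertical below 0.2 rad).
It fails at once if the burrs are forced together (more than about 0.7 N m on the thumbscrew) (z of lower_burr_face in the frame of mill below 0.06996 m).
It fails at once if the sample vial is knocked over (angle between sample_vial's own z axis and vertical above 0.5 rad).
It also fails if it takes over 72 s, if anything falls off the work surface, if the arm or the gripper's body presses on something with over 40 N, if the wrist force passes 120 N, or if a joint passes its speed limit or range.

## Working session

There is one attempt and no reset: what is moved stays moved. The work goes in short steps, Python scripts to look and compute and a tool call to move; the robot and the scene stay as the last step left them, time stands still between calls to the robot, and variables do not carry over. Pictures are saved under pics/ and viewed, at most 10 in all, crops included, and the job is handed in when it is done.

Besides the shell and the picture viewer there is one more tool, called after "Call:" as name([rows], argument=value, ...), one row to a line, values as JSON. servo_tool: Moves the arm, as the interface text tells. Its arguments: {"type":"object","properties":{"increments":{"type":"array","items":{"type":"object","properties":{"rx":{"type":"number"},"ry":{"type":"number"},"rz":{"type":"number"},"tx":{"type":"number"},"ty":{"type":"number"},"tz":{"type":"number"},"claw":{"type":"number"}}}}},"required":["increments"]}

```bash
mkdir -p pics; cat > h.py <<'E'
import numpy as np, cv2
from cell import manip
from scipy.spatial.transform import Rotation as R
def cam(n):
    s=manip.state(); c=manip.read_camera(n)
    K=c["camera_matrix"]
    if n=="wrist":
        T=np.eye(4);T[:3,:3]=R.from_quat(s["tool_rot"]).as_matrix();T[:3,3]=s["tool_pos"]
        W=T@c["hand_eye"]
    else:
        W=np.eye(4);r=cv2.Rodrigues(np.array(c["rvec"]))[0];W[:3,:3]=r.T;W[:3,3]=-r.T@np.array(c["tvec"]).ravel()
    return c,K,W
def pts(c,K,W):
    d=c["depth"];v,u=np.indices(d.shape)
    P=np.stack([(u-K[0,2])/K[0,0]*d,(v-K[1,2])/K[1,1]*d,d],-1)
    P=P@W[:3,:3].T+W[:3,3];P[d==0]=np.nan
    return P
def ray(K,W,u,v,z):
    d=W[:3,:3]@np.array([(u-K[0,2])/K[0,0],(v-K[1,2])/K[1,1],1]);o=W[:3,3]
    return o+d*(z-o[2])/d[2]
def save(c,n): cv2.imwrite(f"pics/{n}.png",c["color"][:,:,::-1])
E
python3 - <<'E'
from h import *
s=manip.state();print(s)
ims=[]
for n in ("scene","top"):
    c,K,W=cam(n);np.savez(f"{n}.npz",P=pts(c,K,W),col=c["color"],K=K,W=W);ims.append(c["color"]);save(c,n);print(n,W[:3,3])
E
```

```text
{'time': 0.0, 'joint_pos': array([-1.25801346,  0.46840294, -0.01161302,  1.60366124,  0.00602165,
        1.07138509, -0.05628782]), 'qvel': array([ 5.57694284e-04, -4.91445292e-04,  2.88310643e-04,  5.92346299e-04,
       -1.80823694e-03, -4.63503297e-05,  6.55325799e-04]), 'tau': array([ 3.56675873e-04, -5.32383084e+01,  2.15504388e-02, -2.51305318e+01,
        1.14436919e-02,  7.93444138e-03, -5.23690318e-06]), 'tool_pos': array([0.22627528, 0.60873006, 0.23030605]), 'tool_rot': array([ 1.76970400e-01,  9.84215752e-01, -9.06551178e-04, -9.15657536e-05]), 'wrist_force': array([ 0.29634699, -0.29291772,  0.29280217]), 'torque': array([-0.00766653,  0.05156853,  0.01774093]), 'grip_force': 0.0, 'width': 0.08516493747975928}
scene [0.00595829 0.62222669 0.48230882]
top [0.34945764 0.0350934  0.96422275]
```

View pics/top.png

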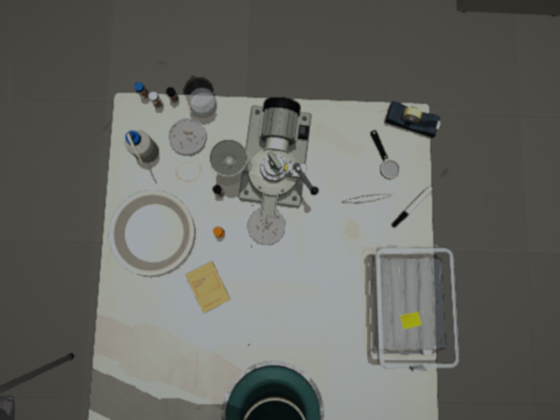

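View pics/scene.png

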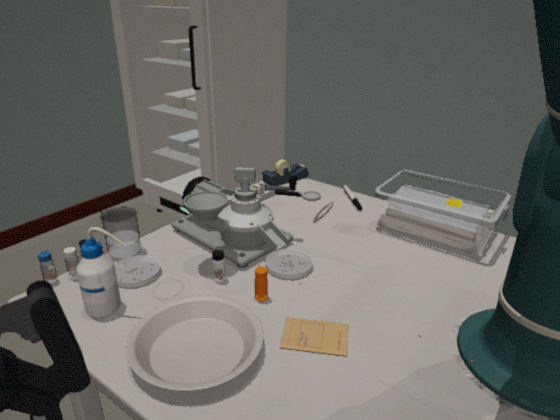

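The top view has the mill at about (272,168), with the paddle near (272,163), the lever post near (314,190) and the dish under the chute at (266,226). The dark-capped clear vial at (218,189) fits the description. The orange one at (218,232) is the look-alike, and the dish at (188,137) isn't under the chute. I'll confirm with an enlarged crop.

```bash
python3 - <<'E'
from h import *
d=np.load("top.npz");P=d["P"];c=d["col"];K,W=d["K"],d["W"]
u0,v0=200,90
cv2.imwrite("pics/topcrop.png",cv2.resize(c[v0:v0+100,u0:u0+133,::-1],None,fx=6,fy=6,interpolation=cv2.INTER_CUBIC))
for n,z in (("top",0),("scene",0)):
    d=np.load(n+".npz");P=d["P"];K,W=d["K"],d["W"]
    if n=="top": print("screw approx",ray(K,W,272,163,.174),"post",ray(K,W,314,190,.142))
    m=(P[...,2]>.15)&(P[...,2]<.185)&(abs(P[...,0]-.64)<.2)&(abs(P[...,1]-.1)<.2)
    q=P[m];print(n,len(q),q.mean(0) if len(q) else '',q.min(0),q.max(0)); 
    if len(q)>5:
        e=cv2.minAreaRect((q[:,:2]*1000).astype(np.float32));print(e)
    m=(P[...,2]>.122)&(P[...,2]<.147)&(P[...,1]<ray(K,W,300,0,.14)[1] if n=="top" else False)&(abs(P[...,0]-.64)<.2)
    if n=="top":
        q=P[m&(np.indices(m.shape)[1]<340)];print("post",len(q),q.mean(0),np.median(q,0))
E
```

```text
screw approx [0.54052334 0.01871881 0.174     ] post [ 0.49346871 -0.07091756  0.142     ]
top 136 [0.54678418 0.01411805 0.16877953] [5.30478477e-01 1.71303770e-04 1.50213754e-01] [0.5667328  0.02728494 0.17846097]
((548.1054077148438, 13.907279968261719), (39.270809173583984, 16.176084518432617), 46.445343017578125)
post 77 [ 0.50715834 -0.06323838  0.13514023] [ 0.49582607 -0.06903656  0.13812521]
scene 288 [0.5440418  0.01704611 0.16392062] [0.52788432 0.00054598 0.1501188 ] [0.56279423 0.02953191 0.17755606]
((544.8544311523438, 17.194782257080078), (40.95249557495117, 12.899389266967773), 41.288265228271484)
```

View pics/topcrop.png

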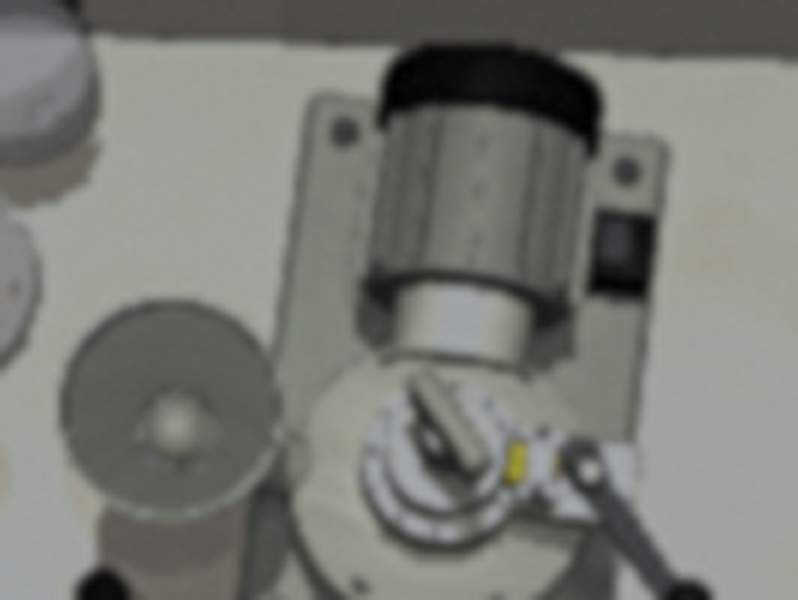

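The crop confirms the paddle at (448,423), with its long axis at about 42° world yaw. The lever pivot is at (585,465) and the post at (690,592). I'm moving above the screw now with tool y across the paddle. I'm choosing the half-turn that leaves the most clockwise range.

Call:
servo_tool([
  {"tx": -0.5, "ty": -0.44, "tz": -0.04, "rz": -1.09},
  {"tx": -0.5, "ty": -0.44, "tz": -0.04, "rz": -1.09},
  {"tx": -0.5, "ty": -0.44, "tz": -0.04, "rz": -1.09},
  {"tx": -0.5, "ty": -0.44, "tz": -0.04, "rz": -1.09},
  {"tx": -0.5, "ty": -0.44, "tz": -0.04, "rz": -1.09},
  {"tx": -0.5, "ty": -0.44, "tz": -0.04, "rz": -1.09},
  {"tx": -0.5, "ty": -0.44, "tz": -0.04, "rz": -1.09},
  {"tx": -0.5, "ty": -0.44, "tz": -0.04, "rz": -1.09},
])

```text
validation failed for argument at $.in...
```

```bash
cat >> h.py <<'E'
def go(x,y,z,yaw=None):
    "tool-frame increments to reach world x,y,z with tool-y yaw (deg), pointing down"
    s=manip.state();M=R.from_quat(s["tool_rot"]).as_matrix()
    t=M.T@(np.array([x,y,z])-s["tool_pos"])
    cy=np.degrees(np.arctan2(M[1,1],M[0,1]));r=''
    if yaw is not None:
        a=np.radians(yaw);Y=np.array([np.cos(a),np.sin(a),0]);Z=np.array([0,0,-1.]);G=np.stack([np.cross(Y,Z),Y,Z],1)
        r=R.from_matrix(M.T@G).as_rotvec().round(4)
    print("t",round(s["time"],2),"pos",s["tool_pos"].round(4),"yaw",cy.round(2),"j7",s["joint_pos"][6].round(3),"F",s["wrist_force"].round(2),"T",s["torque"].round(3),"w",round(s["width"],4),"\n ->",t.round(4),r)
E
python3 -c "
from h import *
go(.545,.016,.26,132)"
```

```text
t 0.1 pos [0.2263 0.6088 0.2304] yaw 69.61 j7 -0.056 F [ 0.42 -0.09  0.14] T [ 0.004 -0.031  0.05 ] w 0.0855 
 -> [-0.5053 -0.4446 -0.0288] [-1.500e-03 -8.000e-04 -1.089e+00]
```

Call:
servo_tool([
  {"rx": 0, "ry": 0, "tx": -0.5, "ty": -0.44, "tz": -0.04, "rz": -1.09, "claw": 0},
  {"rx": 0, "ry": 0, "tx": -0.5, "ty": -0.44, "tz": -0.04, "rz": -1.09, "claw": 0},
  {"rx": 0, "ry": 0, "tx": -0.5, "ty": -0.44, "tz": -0.04, "rz": -1.09, "claw": 0},
  {"rx": 0, "ry": 0, "tx": -0.5, "ty": -0.44, "tz": -0.04, "rz": -1.09, "claw": 0},
  {"rx": 0, "ry": 0, "tx": -0.5, "ty": -0.44, "tz": -0.04, "rz": -1.09, "claw": 0},
  {"rx": 0, "ry": 0, "tx": -0.5, "ty": -0.44, "tz": -0.04, "rz": -1.09, "claw": 0},
  {"rx": 0, "ry": 0, "tx": -0.5, "ty": -0.44, "tz": -0.04, "rz": -1.09, "claw": 0},
])

```text
time: 0.8
tool_pos: [0.3855, 0.3137, 0.2513]
tool_rot: [-0.32, 0.947, -0.0, -0.0]
wrist_force: [0.6, 0.9, -0.0]
width: 0.0854
grip_force: 0.0
```

```bash
python3 -c "
from h import *
go(.545,.016,.265,132)"
```

```text
t 0.8 pos [0.3855 0.3137 0.2513] yaw 127.31 j7 1.456 F [ 0.59  0.88 -0.03] T [ 0.018 -0.057 -0.007] w 0.0854 
 -> [ 0.0536 -0.3335 -0.0136] [-0.0002 -0.0003 -0.0819]
```

Call:
servo_tool([
  {"rx": 0, "ry": 0, "rz": -0.08, "tx": 0.054, "ty": -0.334, "tz": -0.014, "claw": 0},
  {"rx": 0, "ry": 0, "rz": -0.08, "tx": 0.054, "ty": -0.334, "tz": -0.014, "claw": 0},
  {"rx": 0, "ry": 0, "rz": -0.08, "tx": 0.054, "ty": -0.334, "tz": -0.014, "claw": 0},
  {"rx": 0, "ry": 0, "rz": -0.08, "tx": 0.054, "ty": -0.334, "tz": -0.014, "claw": 0},
  {"rx": 0, "ry": 0, "rz": -0.08, "tx": 0.054, "ty": -0.334, "tz": -0.014, "claw": 0},
  {"rx": 0, "ry": 0, "rz": -0.08, "tx": 0.054, "ty": -0.334, "tz": -0.014, "claw": 0},
  {"rx": 0, "ry": 0, "rz": -0.08, "tx": 0.054, "ty": -0.334, "tz": -0.014, "claw": 0},
  {"rx": 0, "ry": 0, "rz": -0.08, "tx": 0.054, "ty": -0.334, "tz": -0.014, "claw": 0},
])

```text
time: 1.6
tool_pos: [0.5445, 0.0101, 0.2653]
tool_rot: [-0.351, 0.937, -0.002, -0.0]
wrist_force: [0.3, 0.6, -0.7]
width: 0.0855
grip_force: 0.0
```

```bash
python3 - <<'E'
from h import *
go(.545,.016,.265,132)
c,K,W=cam("wrist");save(c,"w1");P=pts(c,K,W);np.savez("w1.npz",P=P,col=c["color"],K=K,W=W)
m=(P[...,2]>.168)&(P[...,2]<.182)&(np.hypot(P[...,0]-.545,P[...,1]-.016)<.04)
q=P[m];print(len(q),q.mean(0),cv2.minAreaRect((q[:,:2]*1000).astype(np.float32)),np.argwhere(m).mean(0))
E
```

```text
t 1.6 pos [0.5445 0.0101 0.2653] yaw 131.05 j7 2.25 F [ 0.26  0.65 -0.67] T [-0.018  0.031  0.028] w 0.0855 
 -> [-0.0043  0.0041  0.0003] [-0.0028 -0.0012 -0.0166]
595 [0.54739454 0.01297046 0.17160027] ((548.3804931640625, 13.814035415649414), (39.63594055175781, 10.387831687927246), 36.22744369506836) [213.68403361 281.19159664]
```

View pics/w1.png

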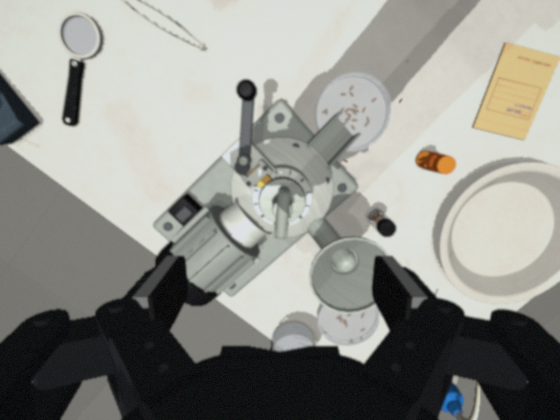

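The wrist view shows the paddle at (281,214), its centre at (0.548, 0.014) with yaw 36°. The lever post is at (246,90), the vial at (386,227) and the orange look-alike at (437,161). I'll align over the paddle and descend.

```bash
python3 - <<'E'
from h import *
go(.548,.014,.143,126.2)
d=np.load("w1.npz");P,K,W=d["P"],d["K"],d["W"]
v,u=np.indices(P.shape[:2])
for n,(a,b) in dict(post=(246,90),pivot=(243,160)).items():
    m=(np.hypot(u-a,v-b)<8)&(P[...,2]>.11);q=P[m];print(n,len(q),np.nanmedian(q,0),ray(K,W,a,b,.142 if n=="post" else .119))
E
```

```text
t 1.65 pos [0.5434 0.0135 0.265 ] yaw 131.26 j7 2.248 F [-0.27  0.78 -0.33] T [ 0.014 -0.012  0.09 ] w 0.0855 
 -> [-0.0039 -0.0026  0.122 ] [-0.0005 -0.0009  0.0883]
post 192 [ 0.49450316 -0.07062455  0.14090688] [ 0.49453209 -0.07044176  0.142     ]
pivot 189 [ 0.5428168  -0.03722558  0.12231407] [ 0.54325818 -0.03719775  0.119     ]
```

Call:
servo_tool([
  {"rx": 0, "ry": 0, "rz": 0.098, "tx": -0.004, "ty": -0.001, "tz": 0.05, "claw": 0},
  {"rx": 0, "ry": 0, "rz": 0.098, "tx": -0.004, "ty": -0.001, "tz": 0.075, "claw": 0},
  {"rx": 0, "ry": 0, "rz": 0.098, "tx": -0.004, "ty": -0.001, "tz": 0.075, "claw": 0},
  {"rx": 0, "ry": 0, "rz": 0.098, "tx": -0.004, "ty": -0.001, "tz": 0.075, "claw": 0},
])

```text
time: 2.05
tool_pos: [0.5464, 0.0196, 0.1907]
tool_rot: [-0.31, 0.951, 0.0, -0.0]
wrist_force: [0.6, 0.4, 0.8]
width: 0.0854
grip_force: 0.0
```

```bash
python3 - <<'E'
from h import *
go(.548,.014,.143,126.2)
c,K,W=cam("wrist");save(c,"w2");P=pts(c,K,W)
m=(P[...,2]>.166)&(P[...,2]<.182)&(np.hypot(P[...,0]-.545,P[...,1]-.016)<.04)
q=P[m];print(len(q),q.mean(0),cv2.minAreaRect((q[:,:2]*1000).astype(np.float32)),np.argwhere(m).mean(0))
E
```

```text
t 2.05 pos [0.5464 0.0196 0.1907] yaw 126.08 j7 2.17 F [0.61 0.38 0.79] T [ 0.038  0.015 -0.042] w 0.0854 
 -> [ 0.002  -0.0055  0.0477] [ 0.0006 -0.0003 -0.0021]
1230 [0.54663095 0.01271957 0.1714767 ] ((548.40283203125, 13.705183029174805), (40.91344451904297, 10.051457405090332), 36.03009033203125) [238.36260163 270.32926829]
```

Call:
servo_tool([
  {"rx": 0, "ry": 0, "rz": 0, "tx": 0.002, "ty": -0.006, "tz": 0.02, "claw": 0},
  {"rx": 0, "ry": 0, "rz": 0, "tx": 0.002, "ty": -0.006, "tz": 0.047, "claw": 0},
  {"rx": 0, "ry": 0, "rz": 0, "tx": 0.002, "ty": -0.006, "tz": 0.047, "claw": 0},
  {"rx": 0, "ry": 0, "rz": 0, "tx": 0.002, "ty": -0.006, "tz": 0.047, "claw": 130},
  {"rx": 0, "ry": 0, "rz": 0, "tx": 0.002, "ty": -0.006, "tz": 0.047, "claw": 150},
])

```text
time: 2.6
tool_pos: [0.5498, 0.0128, 0.1454]
tool_rot: [-0.309, 0.951, -0.0, 0.002]
wrist_force: [0.6, -0.2, -0.2]
width: 0.059
grip_force: 0.0
```

```bash
python3 - <<'E'
from h import *
go(.5484,.0138,.143,126.0)
E
```

```text
t 2.6 pos [0.5498 0.0128 0.1454] yaw 126.0 j7 2.196 F [ 0.58 -0.15 -0.2 ] T [ 0.054 -0.039 -0.036] w 0.059 
 -> [0.0006 0.0016 0.0024] [-0.0016  0.0031 -0.    ]
```

Close the gripper.

Call:
servo_tool([
  {"rx": 0, "ry": 0, "rz": 0, "tx": 0.0005, "ty": 0.001, "tz": 0.001, "claw": 255},
  {"rx": 0, "ry": 0, "rz": 0, "tx": 0.0005, "ty": 0.001, "tz": 0.001, "claw": 255},
  {"rx": 0, "ry": 0, "rz": 0, "tx": 0.0005, "ty": 0.001, "tz": 0.001, "claw": 255},
  {"rx": 0, "ry": 0, "rz": 0, "tx": 0.0005, "ty": 0.001, "tz": 0.001, "claw": 255},
  {"rx": 0, "ry": 0, "rz": 0, "tx": 0.0005, "ty": 0.001, "tz": 0.001, "claw": 255},
  {"rx": 0, "ry": 0, "rz": 0, "tx": 0.0005, "ty": 0.001, "tz": 0.001, "claw": 255},
])

```text
time: 3.2
tool_pos: [0.5474, 0.0137, 0.1432]
tool_rot: [-0.309, 0.951, 0.0, 0.0]
wrist_force: [-3.7, 0.6, 5.3]
width: 0.0108
grip_force: 58.6
```

```bash
python3 - <<'E'
from h import *
go(.5484,.0138,.143,126.0)
E
```

```text
t 3.2 pos [0.5474 0.0137 0.1432] yaw 126.0 j7 2.195 F [-3.66  0.6   5.34] T [0.372 0.567 0.024] w 0.0108 
 -> [-0.0009 -0.0005  0.0002] [0.0008 0.0005 0.0001]
```

Gripped. The touch is at least 130° away, so I'll turn the first stretch clockwise quickly.

Call:
servo_tool([
  {"rx": 0, "ry": 0, "tx": 0, "ty": 0, "tz": 0, "rz": 0.12, "claw": 255},
  {"rx": 0, "ry": 0, "tx": 0, "ty": 0, "tz": 0, "rz": 0.24, "claw": 255},
  {"rx": 0, "ry": 0, "tx": 0, "ty": 0, "tz": 0, "rz": 0.36, "claw": 255},
  {"rx": 0, "ry": 0, "tx": 0, "ty": 0, "tz": 0, "rz": 0.48, "claw": 255},
  {"rx": 0, "ry": 0, "tx": 0, "ty": 0, "tz": 0, "rz": 0.6, "claw": 255},
  {"rx": 0, "ry": 0, "tx": 0, "ty": 0, "tz": 0, "rz": 0.72, "claw": 255},
  {"rx": 0, "ry": 0, "tx": 0, "ty": 0, "tz": 0, "rz": 0.84, "claw": 255},
  {"rx": 0, "ry": 0, "tx": 0, "ty": 0, "tz": 0, "rz": 0.96, "claw": 255},
])

```text
time: 4.0
tool_pos: [0.5473, 0.014, 0.1432]
tool_rot: [0.167, 0.986, 0.001, -0.0]
wrist_force: [-2.6, 1.8, 4.9]
width: 0.0107
grip_force: 58.8
```

```bash
python3 - <<'E'
from h import *
go(.5484,.0138,.143,16.0)
E
```

```text
t 4.0 pos [0.5473 0.014  0.1432] yaw 70.74 j7 1.344 F [-2.59  1.84  4.85] T [0.45  0.588 0.044] w 0.0107 
 -> [-0.0011  0.0001  0.0002] [ 9.000e-04 -1.300e-03  9.554e-01]
```

Call:
servo_tool([
  {"rx": 0, "ry": 0, "tx": 0, "ty": 0, "tz": 0, "rz": 0.12, "claw": 255},
  {"rx": 0, "ry": 0, "tx": 0, "ty": 0, "tz": 0, "rz": 0.24, "claw": 255},
  {"rx": 0, "ry": 0, "tx": 0, "ty": 0, "tz": 0, "rz": 0.36, "claw": 255},
  {"rx": 0, "ry": 0, "tx": 0, "ty": 0, "tz": 0, "rz": 0.48, "claw": 255},
  {"rx": 0, "ry": 0, "tx": 0, "ty": 0, "tz": 0, "rz": 0.6, "claw": 255},
  {"rx": 0, "ry": 0, "tx": 0, "ty": 0, "tz": 0, "rz": 0.72, "claw": 255},
  {"rx": 0, "ry": 0, "tx": 0, "ty": 0, "tz": 0, "rz": 0.84, "claw": 255},
  {"rx": 0, "ry": 0, "tx": 0, "ty": 0, "tz": 0, "rz": 0.96, "claw": 255},
])

```text
time: 4.8
tool_pos: [0.5477, 0.0143, 0.1433]
tool_rot: [0.604, 0.797, 0.001, -0.0]
wrist_force: [-2.8, 2.2, 5.7]
width: 0.0109
grip_force: 58.8
```

```bash
cat > st.py <<'E'
from h import *
s=manip.state();M=R.from_quat(s["tool_rot"]).as_matrix()
print(round(s["time"],2),"yaw",np.degrees(np.arctan2(M[1,1],M[0,1])).round(2),"j7",s["joint_pos"][6].round(3),"Tz",s["torque"].round(3),s["wrist_force"].round(1),s["tool_pos"].round(4))
E
python3 st.py
```

```text
4.8 yaw 15.75 j7 0.513 Tz [0.551 0.421 0.018] [-2.8  2.2  5.7] [0.5477 0.0143 0.1433]
```

Call:
servo_tool([
  {"rx": 0, "ry": 0, "tx": 0, "ty": 0, "tz": 0, "rz": 0.12, "claw": 255},
  {"rx": 0, "ry": 0, "tx": 0, "ty": 0, "tz": 0, "rz": 0.24, "claw": 255},
  {"rx": 0, "ry": 0, "tx": 0, "ty": 0, "tz": 0, "rz": 0.36, "claw": 255},
  {"rx": 0, "ry": 0, "tx": 0, "ty": 0, "tz": 0, "rz": 0.45, "claw": 255},
  {"rx": 0, "ry": 0, "tx": 0, "ty": 0, "tz": 0, "rz": 0.45, "claw": 255},
])

```text
time: 5.3
tool_pos: [0.5478, 0.0143, 0.1432]
tool_rot: [0.765, 0.644, 0.001, -0.0]
wrist_force: [-2.2, 2.2, 6.9]
width: 0.011
grip_force: 59.0
```

```bash
python3 st.py
```

```text
5.3 yaw -9.85 j7 0.134 Tz [0.571 0.42  0.066] [-2.2  2.2  6.9] [0.5478 0.0143 0.1432]
```

Call:
servo_tool([
  {"rx": 0, "ry": 0, "tx": 0, "ty": 0, "tz": 0, "rz": 0.08, "claw": 255},
  {"rx": 0, "ry": 0, "tx": 0, "ty": 0, "tz": 0, "rz": 0.16, "claw": 255},
  {"rx": 0, "ry": 0, "tx": 0, "ty": 0, "tz": 0, "rz": 0.16, "claw": 255},
])

```text
time: 5.6
tool_pos: [0.5479, 0.0143, 0.1432]
tool_rot: [0.814, 0.581, 0.001, -0.001]
wrist_force: [-1.8, 2.8, 6.1]
width: 0.0111
grip_force: 59.0
```

```bash
python3 st.py
```

```text
5.6 yaw -19.01 j7 -0.0 Tz [0.508 0.435 0.059] [-1.8  2.8  6.1] [0.5479 0.0143 0.1432]
```

Call:
servo_tool([
  {"rx": 0, "ry": 0, "tx": 0, "ty": 0, "tz": 0, "rz": 0.08, "claw": 255},
  {"rx": 0, "ry": 0, "tx": 0, "ty": 0, "tz": 0, "rz": 0.16, "claw": 255},
  {"rx": 0, "ry": 0, "tx": 0, "ty": 0, "tz": 0, "rz": 0.16, "claw": 255},
])

```text
time: 5.9
tool_pos: [0.5479, 0.0142, 0.1432]
tool_rot: [0.858, 0.514, 0.001, -0.001]
wrist_force: [-2.2, 3.1, 6.7]
width: 0.0111
grip_force: 59.0
```

```bash
python3 st.py
```

```text
5.9 yaw -28.18 j7 -0.134 Tz [0.514 0.336 0.054] [-2.2  3.1  6.7] [0.5479 0.0142 0.1432]
```

Call:
servo_tool([
  {"rx": 0, "ry": 0, "tx": 0, "ty": 0, "tz": 0, "rz": 0.08, "claw": 255},
  {"rx": 0, "ry": 0, "tx": 0, "ty": 0, "tz": 0, "rz": 0.16, "claw": 255},
  {"rx": 0, "ry": 0, "tx": 0, "ty": 0, "tz": 0, "rz": 0.16, "claw": 255},
])

```text
time: 6.2
tool_pos: [0.548, 0.0142, 0.1432]
tool_rot: [0.896, 0.443, 0.001, -0.001]
wrist_force: [-1.2, 2.6, 6.8]
width: 0.0104
grip_force: 59.0
```

```bash
python3 st.py
```

```text
6.2 yaw -37.35 j7 -0.267 Tz [0.518 0.358 0.024] [-1.2  2.6  6.8] [0.548  0.0142 0.1432]
```

Call:
servo_tool([
  {"rx": 0, "ry": 0, "tx": 0, "ty": 0, "tz": 0, "rz": 0.08, "claw": 255},
  {"rx": 0, "ry": 0, "tx": 0, "ty": 0, "tz": 0, "rz": 0.16, "claw": 255},
  {"rx": 0, "ry": 0, "tx": 0, "ty": 0, "tz": 0, "rz": 0.16, "claw": 255},
])

```text
time: 6.5
tool_pos: [0.548, 0.0142, 0.1432]
tool_rot: [0.929, 0.371, 0.001, -0.001]
wrist_force: [-1.3, 1.5, 6.6]
width: 0.0111
grip_force: 59.0
```

```bash
python3 st.py
```

```text
6.5 yaw -46.48 j7 -0.399 Tz [0.491 0.326 0.163] [-1.3  1.5  6.6] [0.548  0.0142 0.1432]
```

Call:
servo_tool([
  {"rx": 0, "ry": 0, "tx": 0, "ty": 0, "tz": 0, "rz": 0.04, "claw": 255},
  {"rx": 0, "ry": 0, "tx": 0, "ty": 0, "tz": 0, "rz": 0.08, "claw": 255},
  {"rx": 0, "ry": 0, "tx": 0, "ty": 0, "tz": 0, "rz": 0.08, "claw": 255},
])

```text
time: 6.8
tool_pos: [0.548, 0.0142, 0.1432]
tool_rot: [0.943, 0.334, 0.001, -0.001]
wrist_force: [-1.4, 2.8, 6.0]
width: 0.0111
grip_force: 59.3
```

```bash
python3 st.py
```

```text
6.8 yaw -50.99 j7 -0.463 Tz [0.423 0.259 0.329] [-1.4  2.8  6. ] [0.548  0.0142 0.1432]
```

The torque rises at about 2 N·m/rad, which puts the touch at yaw −43°. I'll back off to yaw +47°, 98° from here.

Call:
servo_tool([
  {"rx": 0, "ry": 0, "tx": 0, "ty": 0, "tz": 0, "rz": 0.0, "claw": 255},
  {"rx": 0, "ry": 0, "tx": 0, "ty": 0, "tz": 0, "rz": -0.12, "claw": 255},
  {"rx": 0, "ry": 0, "tx": 0, "ty": 0, "tz": 0, "rz": -0.24, "claw": 255},
  {"rx": 0, "ry": 0, "tx": 0, "ty": 0, "tz": 0, "rz": -0.36, "claw": 255},
  {"rx": 0, "ry": 0, "tx": 0, "ty": 0, "tz": 0, "rz": -0.48, "claw": 255},
  {"rx": 0, "ry": 0, "tx": 0, "ty": 0, "tz": 0, "rz": -0.6, "claw": 255},
  {"rx": 0, "ry": 0, "tx": 0, "ty": 0, "tz": 0, "rz": -0.72, "claw": 255},
  {"rx": 0, "ry": 0, "tx": 0, "ty": 0, "tz": 0, "rz": -0.84, "claw": 255},
])

```text
time: 7.6
tool_pos: [0.5478, 0.0143, 0.1432]
tool_rot: [0.723, 0.691, 0.001, -0.001]
wrist_force: [-2.0, 3.3, 4.9]
width: 0.0105
grip_force: 58.8
```

Call:
servo_tool([
  {"rx": 0, "ry": 0, "tx": 0, "ty": 0, "tz": 0, "rz": -0.12, "claw": 255},
  {"rx": 0, "ry": 0, "tx": 0, "ty": 0, "tz": 0, "rz": -0.24, "claw": 255},
  {"rx": 0, "ry": 0, "tx": 0, "ty": 0, "tz": 0, "rz": -0.36, "claw": 255},
  {"rx": 0, "ry": 0, "tx": 0, "ty": 0, "tz": 0, "rz": -0.48, "claw": 255},
  {"rx": 0, "ry": 0, "tx": 0, "ty": 0, "tz": 0, "rz": -0.6, "claw": 255},
  {"rx": 0, "ry": 0, "tx": 0, "ty": 0, "tz": 0, "rz": -0.72, "claw": 255},
  {"rx": 0, "ry": 0, "tx": 0, "ty": 0, "tz": 0, "rz": -0.87, "claw": 255},
  {"rx": 0, "ry": 0, "tx": 0, "ty": 0, "tz": 0, "rz": -0.87, "claw": 255},
])

```text
time: 8.4
tool_pos: [0.5474, 0.0141, 0.1432]
tool_rot: [0.366, 0.931, 0.001, -0.0]
wrist_force: [-1.9, 2.6, 6.8]
width: 0.0112
grip_force: 59.0
```

```bash
python3 st.py
```

```text
8.4 yaw 47.05 j7 0.982 Tz [ 0.631  0.585 -0.036] [-1.9  2.6  6.8] [0.5474 0.0141 0.1432]
```

Call:
servo_tool([
  {"rx": 0, "ry": 0, "rz": 0, "tx": 0, "ty": 0, "tz": 0, "claw": 255},
  {"rx": 0, "ry": 0, "rz": 0, "tx": 0, "ty": 0, "tz": 0, "claw": 0},
  {"rx": 0, "ry": 0, "rz": 0, "tx": 0, "ty": 0, "tz": 0, "claw": 0},
  {"rx": 0, "ry": 0, "rz": 0, "tx": 0, "ty": 0, "tz": 0, "claw": 0},
  {"rx": 0, "ry": 0, "rz": 0, "tx": 0, "ty": 0, "tz": 0, "claw": 0},
  {"rx": 0, "ry": 0, "rz": 0, "tx": 0, "ty": 0, "tz": -0.03, "claw": 0},
  {"rx": 0, "ry": 0, "rz": 0, "tx": 0, "ty": 0, "tz": -0.08, "claw": 0},
  {"rx": 0, "ry": 0, "rz": 0, "tx": 0, "ty": 0, "tz": -0.12, "claw": 0},
])

```text
time: 9.2
tool_pos: [0.5476, 0.0126, 0.2642]
tool_rot: [0.368, 0.93, -0.0, 0.0]
wrist_force: [0.7, 0.3, 0.2]
width: 0.0854
grip_force: 0.0
```

Call:
servo_tool([
  {"rx": 0, "ry": 0, "rz": 0, "tx": 0, "ty": 0, "tz": 0, "claw": 0},
  {"rx": 0, "ry": 0, "rz": 0, "tx": 0, "ty": 0, "tz": 0, "claw": 0},
])

```text
time: 9.4
tool_pos: [0.5478, 0.0131, 0.2631]
tool_rot: [0.367, 0.93, 0.001, 0.001]
wrist_force: [0.1, 0.3, -1.1]
width: 0.0857
grip_force: 0.0
```

```bash
python3 - <<'E'
from h import *
c,K,W=cam("wrist");save(c,"w3");P=pts(c,K,W)
m=(P[...,2]>.166)&(P[...,2]<.182)&(np.hypot(P[...,0]-.545,P[...,1]-.016)<.04)
q=P[m];print(len(q),q.mean(0),cv2.minAreaRect((q[:,:2]*1000).astype(np.float32)))
m=(P[...,2]>.135)&(P[...,2]<.15)&(np.hypot(P[...,0]-.4945,P[...,1]+.0706)<.03);q=P[m];print("post",len(q),np.median(q,0))
a=np.arctan2(*(np.array([.4945,-.0705])-[.543,-.037])[::-1]);print(np.degrees(a))
go(.4945,-.0705,.2,np.degrees(a)+90); go(.4945,-.0705,.2,np.degrees(a)-90)
E
```

```text
640 [0.54738079 0.01548832 0.17146698] ((548.4019775390625, 14.649669647216797), (9.66836166381836, 40.396671295166016), 46.66920471191406)
post 259 [ 0.49422912 -0.06975194  0.14048425]
-145.36632260345053
t 9.45 pos [0.547  0.0131 0.2618] yaw 46.91 j7 0.89 F [-0.38 -0.24 -0.75] T [ 0.042 -0.005  0.005] w 0.0853 
 -> [-0.0188 -0.0969  0.0619] [-8.0000e-04 -1.0000e-04  1.7851e+00]
t 9.45 pos [0.547  0.0131 0.2618] yaw 46.91 j7 0.89 F [-0.38 -0.24 -0.75] T [ 0.042 -0.005  0.005] w 0.0853 
 -> [-0.0188 -0.0969  0.0619] [ 1.0000e-04 -7.0000e-04 -1.3565e+00]
```

The paddle still lies where I set it (normal 46.7°) and the post hasn't moved. I'm going over the post next, with tool y tangential to the lever's swing.

Call:
servo_tool([
  {"rx": 0, "ry": 0, "rz": 0.14, "tx": -0.019, "ty": -0.05, "tz": 0.0, "claw": 100},
  {"rx": 0, "ry": 0, "rz": 0.9, "tx": -0.019, "ty": -0.097, "tz": 0.02, "claw": 100},
  {"rx": 0, "ry": 0, "rz": 1.785, "tx": -0.019, "ty": -0.097, "tz": 0.06, "claw": 100},
  {"rx": 0, "ry": 0, "rz": 1.785, "tx": -0.019, "ty": -0.097, "tz": 0.06, "claw": 100},
  {"rx": 0, "ry": 0, "rz": 1.785, "tx": -0.019, "ty": -0.097, "tz": 0.06, "claw": 100},
  {"rx": 0, "ry": 0, "rz": 1.785, "tx": -0.019, "ty": -0.097, "tz": 0.06, "claw": 100},
  {"rx": 0, "ry": 0, "rz": 1.785, "tx": -0.019, "ty": -0.097, "tz": 0.06, "claw": 100},
  {"rx": 0, "ry": 0, "rz": 1.785, "tx": -0.019, "ty": -0.097, "tz": 0.06, "claw": 100},
])

```text
time: 10.25
tool_pos: [0.4938, -0.0708, 0.2008]
tool_rot: [0.827, 0.562, -0.002, -0.001]
wrist_force: [-0.2, -0.9, 0.8]
width: 0.0518
grip_force: 0.0
```

Call:
servo_tool([
  {"rx": 0, "ry": 0, "rz": 0.8, "tx": 0, "ty": 0, "tz": 0, "claw": 100},
])

```text
time: 10.35
tool_pos: [0.4939, -0.0708, 0.2008]
tool_rot: [0.867, 0.498, -0.002, -0.0]
wrist_force: [0.7, -0.8, -0.3]
width: 0.0522
grip_force: 0.0
```

```bash
python3 -c "
from h import *
go(.4945,-.0702,.123,-55.4)"
```

```text
t 10.35 pos [ 0.4939 -0.0708  0.2008] yaw -30.24 j7 -0.16 F [ 0.75 -0.83 -0.31] T [-0.017  0.014 -0.04 ] w 0.0522 
 -> [0.001  0.0004 0.0778] [-0.0018  0.0028  0.4391]
```

Call:
servo_tool([
  {"rx": 0, "ry": 0, "rz": 0.44, "tx": 0.001, "ty": 0, "tz": 0, "claw": 100},
  {"rx": 0, "ry": 0, "rz": 0.44, "tx": 0.001, "ty": 0, "tz": 0, "claw": 100},
  {"rx": 0, "ry": 0, "rz": 0.44, "tx": 0.001, "ty": 0, "tz": 0, "claw": 100},
  {"rx": 0, "ry": 0, "rz": 0.44, "tx": 0.001, "ty": 0, "tz": 0.03, "claw": 100},
  {"rx": 0, "ry": 0, "rz": 0.44, "tx": 0.001, "ty": 0, "tz": 0.055, "claw": 100},
  {"rx": 0, "ry": 0, "rz": 0.44, "tx": 0.001, "ty": 0, "tz": 0.078, "claw": 100},
  {"rx": 0, "ry": 0, "rz": 0.44, "tx": 0.001, "ty": 0, "tz": 0.078, "claw": 185},
  {"rx": 0, "ry": 0, "rz": 0.44, "tx": 0.001, "ty": 0, "tz": 0.078, "claw": 185},
])

```text
time: 11.15
tool_pos: [0.4947, -0.0704, 0.1237]
tool_rot: [0.954, 0.3, -0.001, 0.0]
wrist_force: [0.0, 0.0, 0.4]
width: 0.0239
grip_force: 0.0
```

```bash
python3 - <<'E'
from h import *
go(.4945,-.0702,.123,-55.4)
p=np.array([.543,-.037]);r=.06
for d in (15,30,45,60,66):
    a=np.radians(-145.4+d);q=p+r*np.array([np.cos(a),np.sin(a)]);print(d);go(*q,.123,-55.4+d)
E
```

```text
t 11.15 pos [ 0.4947 -0.0704  0.1237] yaw -55.13 j7 -0.42 F [0.04 0.   0.41] T [-0.057 -0.042  0.005] w 0.0239 
 -> [-0.0001 -0.0003  0.0007] [-0.0005  0.0026  0.0048]
15
t 11.15 pos [ 0.4947 -0.0704  0.1237] yaw -55.13 j7 -0.42 F [0.04 0.   0.41] T [-0.057 -0.042  0.005] w 0.0239 
 -> [0.0007 0.0154 0.0007] [-0.0008  0.0026 -0.257 ]
30
t 11.15 pos [ 0.4947 -0.0704  0.1237] yaw -55.13 j7 -0.42 F [0.04 0.   0.41] T [-0.057 -0.042  0.005] w 0.0239 
 -> [0.0066 0.0299 0.0007] [-0.0011  0.0024 -0.5188]
45
t 11.15 pos [ 0.4947 -0.0704  0.1237] yaw -55.13 j7 -0.42 F [0.04 0.   0.41] T [-0.057 -0.042  0.005] w 0.0239 
 -> [0.0161 0.0424 0.0007] [-0.0015  0.0023 -0.7806]
60
t 11.15 pos [ 0.4947 -0.0704  0.1237] yaw -55.13 j7 -0.42 F [0.04 0.   0.41] T [-0.057 -0.042  0.005] w 0.0239 
 -> [0.0285 0.052  0.0006] [-0.0018  0.0021 -1.0424]
66
t 11.15 pos [ 0.4947 -0.0704  0.1237] yaw -55.13 j7 -0.42 F [0.04 0.   0.41] T [-0.057 -0.042  0.005] w 0.0239 
 -> [0.034  0.0549 0.0006] [-0.0019  0.0021 -1.1471]
```

Caged with about 24 mm of opening. Now swing the arc to about 45° in 7.5° steps.

Call:
servo_tool([
  {"rx": 0, "ry": 0, "rz": -0.13, "tx": 0.0, "ty": 0.008, "tz": 0.0, "claw": 185},
  {"rx": 0, "ry": 0, "rz": -0.257, "tx": 0.001, "ty": 0.0155, "tz": 0.0, "claw": 185},
  {"rx": 0, "ry": 0, "rz": -0.39, "tx": 0.003, "ty": 0.023, "tz": 0.0, "claw": 185},
  {"rx": 0, "ry": 0, "rz": -0.519, "tx": 0.0066, "ty": 0.03, "tz": 0.0, "claw": 185},
  {"rx": 0, "ry": 0, "rz": -0.65, "tx": 0.011, "ty": 0.0365, "tz": 0.0, "claw": 185},
  {"rx": 0, "ry": 0, "rz": -0.78, "tx": 0.016, "ty": 0.0424, "tz": 0.0, "claw": 185},
  {"rx": 0, "ry": 0, "rz": -0.78, "tx": 0.016, "ty": 0.0424, "tz": 0.0, "claw": 185},
])

```text
time: 11.85
tool_pos: [0.5326, -0.0951, 0.1251]
tool_rot: [0.768, 0.64, 0.0, -0.001]
wrist_force: [-2.7, 2.0, 1.4]
width: 0.0235
grip_force: 1.4
```

```bash
python3 - <<'E'
from h import *
p=np.array([.543,-.037]);r=.06
for d in (56,62,68,72):
    a=np.radians(-145.4+d);q=p+r*np.array([np.cos(a),np.sin(a)]);print(d);go(*q,.123,-55.4+d)
E
```

```text
56
t 11.85 pos [ 0.5326 -0.0951  0.1251] yaw -10.34 j7 0.279 F [-2.7   2.    1.36] T [ 0.543  0.526 -0.061] w 0.0235 
 -> [0.0002 0.0112 0.002 ] [-0.0012 -0.0013 -0.191 ]
62
t 11.85 pos [ 0.5326 -0.0951  0.1251] yaw -10.34 j7 0.279 F [-2.7   2.    1.36] T [ 0.543  0.526 -0.061] w 0.0235 
 -> [0.0017 0.0173 0.002 ] [-0.0011 -0.0014 -0.2957]
68
t 11.85 pos [ 0.5326 -0.0951  0.1251] yaw -10.34 j7 0.279 F [-2.7   2.    1.36] T [ 0.543  0.526 -0.061] w 0.0235 
 -> [0.0038 0.0232 0.002 ] [-0.001  -0.0015 -0.4004]
72
t 11.85 pos [ 0.5326 -0.0951  0.1251] yaw -10.34 j7 0.279 F [-2.7   2.    1.36] T [ 0.543  0.526 -0.061] w 0.0235 
 -> [0.0056 0.027  0.002 ] [-0.001  -0.0015 -0.4702]
```

Call:
servo_tool([
  {"rx": 0, "ry": 0, "rz": -0.1, "tx": 0.0, "ty": 0.006, "tz": 0.0, "claw": 185},
  {"rx": 0, "ry": 0, "rz": -0.19, "tx": 0.0003, "ty": 0.0112, "tz": 0.0, "claw": 185},
  {"rx": 0, "ry": 0, "rz": -0.245, "tx": 0.001, "ty": 0.0145, "tz": 0.0, "claw": 185},
  {"rx": 0, "ry": 0, "rz": -0.295, "tx": 0.0017, "ty": 0.0173, "tz": 0.0, "claw": 185},
  {"rx": 0, "ry": 0, "rz": -0.295, "tx": 0.0017, "ty": 0.0173, "tz": 0.0, "claw": 185},
])

```text
time: 12.35
tool_pos: [0.5499, -0.0968, 0.1248]
tool_rot: [0.667, 0.745, -0.0, -0.0]
wrist_force: [-2.5, 0.9, 1.1]
width: 0.0234
grip_force: 1.0
```

```bash
python3 st.py
```

```text
12.35 yaw 6.39 j7 0.527 Tz [ 0.329  0.508 -0.069] [-2.5  0.9  1.1] [ 0.5499 -0.0968  0.1248]
```

Call:
servo_tool([
  {"rx": 0, "ry": 0, "rz": -0.03, "tx": 0.0002, "ty": 0.0015, "tz": 0.0, "claw": 185},
  {"rx": 0, "ry": 0, "rz": -0.05, "tx": 0.0004, "ty": 0.003, "tz": 0.0, "claw": 185},
  {"rx": 0, "ry": 0, "rz": -0.05, "tx": 0.0004, "ty": 0.003, "tz": 0.0, "claw": 185},
])

```text
time: 12.65
tool_pos: [0.5501, -0.0962, 0.1244]
tool_rot: [0.648, 0.762, -0.002, -0.003]
wrist_force: [-10.0, 2.0, 7.2]
width: 0.0234
grip_force: 5.0
```

```bash
python3 st.py
```

```text
12.65 yaw 9.28 j7 0.568 Tz [ 0.384  2.361 -0.046] [-10.    2.    7.2] [ 0.5501 -0.0962  0.1244]
```

Call:
servo_tool([
  {"rx": 0, "ry": 0, "rz": 0, "tx": 0.0, "ty": 0.002, "tz": 0.0, "claw": 185},
  {"rx": 0, "ry": 0, "rz": 0, "tx": 0.0, "ty": 0.003, "tz": 0.0, "claw": 185},
  {"rx": 0, "ry": 0, "rz": 0, "tx": 0.0, "ty": 0.003, "tz": 0.0, "claw": 185},
])

```text
time: 12.95
tool_pos: [0.5504, -0.0962, 0.1242]
tool_rot: [0.648, 0.762, -0.003, -0.005]
wrist_force: [-17.4, 1.1, 13.8]
width: 0.0237
grip_force: 8.6
```

```bash
python3 st.py
```

```text
12.95 yaw 9.21 j7 0.567 Tz [ 0.204  4.005 -0.058] [-17.4   1.1  13.8] [ 0.5504 -0.0962  0.1242]
```

The lever is firm at 17 N, well above the 10 N cam, so it's on the stop. I'll ease off, open, lift and check.

Call:
servo_tool([
  {"rx": 0, "ry": 0, "rz": 0, "tx": 0.0, "ty": -0.004, "tz": 0.0, "claw": 185},
  {"rx": 0, "ry": 0, "rz": 0, "tx": 0.0, "ty": -0.008, "tz": 0.0, "claw": 100},
  {"rx": 0, "ry": 0, "rz": 0, "tx": 0.0, "ty": -0.008, "tz": 0.0, "claw": 100},
  {"rx": 0, "ry": 0, "rz": 0, "tx": 0.0, "ty": -0.008, "tz": 0.0, "claw": 100},
  {"rx": 0, "ry": 0, "rz": 0, "tx": 0.0, "ty": -0.008, "tz": -0.03, "claw": 100},
  {"rx": 0, "ry": 0, "rz": 0, "tx": 0.0, "ty": -0.008, "tz": -0.08, "claw": 100},
  {"rx": 0, "ry": 0, "rz": 0, "tx": 0.0, "ty": -0.008, "tz": -0.14, "claw": 100},
  {"rx": 0, "ry": 0, "rz": 0, "tx": 0.0, "ty": -0.008, "tz": -0.14, "claw": 100},
])

```text
time: 13.75
tool_pos: [0.5518, -0.0982, 0.2705]
tool_rot: [0.647, 0.762, 0.003, 0.004]
wrist_force: [0.6, -0.3, 0.1]
width: 0.0517
grip_force: 0.0
```

```bash
python3 - <<'E'
from h import *
c,K,W=cam("wrist");save(c,"w4");P=pts(c,K,W)
m=(P[...,2]>.166)&(P[...,2]<.182)&(np.hypot(P[...,0]-.545,P[...,1]-.016)<.04)
q=P[m];print(len(q),q.mean(0),cv2.minAreaRect((q[:,:2]*1000).astype(np.float32)))
m=(P[...,2]>.135)&(P[...,2]<.15)&(np.hypot(P[...,0]-.547,P[...,1]+.097)<.03);q=P[m];print("post",len(q),np.median(q,0))
E
```

```text
893 [0.54855785 0.01387714 0.17142378] ((548.8800048828125, 14.320608139038086), (10.635051727294922, 40.71172332763672), 44.66184997558594)
post 250 [ 0.54770151 -0.0957932   0.14034159]
```

View pics/w4.png

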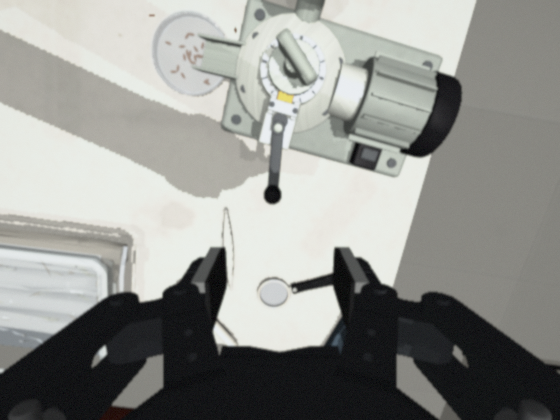

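The lever now points straight out, with its post at (272,195). It has swung about 1.04 rad plus its starting angle, so it's at the stop. The paddle at (296,57) is still within about 2° of its setting, and the dish at (190,55) is in place. Handing in.

```bash
python3 -c "
from cell import manip
print(manip.finish_job())"
```

```text
the job is handed in; nothing more can be done
None
```

I set the mill and handed the job in (no verdict came back): the thumbscrew was turned in to light burr contact, backed off about 90°, and the lock lever pushed to its stop; I never went near the dish or vial.

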